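# Take a bore size with a telescoping gauge in the classroom workshop lesson

## Task

Measure the blue hub's bore with the telescoping gauge: lift the gauge from its white stand, lower it upright into the bore with the cross-bar between the four pins and press it gently but firmly home. Keeping it home, turn the red lock anticlockwise (seen from above) until the plungers spring out to the wall, turn it back until tight, then draw the gauge straight out and hang it back in its stand with the captured size still locked in. Never force it against hub or stand, and leave the other things on the table alone.

Things in the scene. Friction and masses are not known exactly. Their poses are not given: they have to be found in the camera images.
- hub: Blue block fixed to the table, 104 x 92 mm (own x, y), 60 mm high, with a vertical 60 mm through bore in the middle, mouth chamfered 2 mm. Four steel pins (5 mm diameter, 14 mm above the top) at own x = +-42, y = +-10.5 mm, round-tipped: the gauge's cross-bar drops between them along own x with 2 mm play each side. Origin: centre of the underside; z up.
- hub_mouth (a point): Centre of the bore's mouth, level with the hub's top face, 60 mm above the table; the cross-bar's underside rests here when fully home.
- stand: White gauge stand fixed to the table: base 120 x 80 x 8 mm, two cheeks 8 mm thick, 50 mm wide at own x = +-42 mm, tops 60 mm above the table; orange lugs 12 mm high on them leave a 16 mm wide notch along own x for the cross-bar. 76 mm of room between the cheeks, open down to the base. Origin: centre of the underside; z up.
- stand_seat (a point): Point midway between the two notch floors, 60 mm above the table; the cross-bar's underside rests here when the gauge hangs in the stand.
- gauge: Loose gauge, about 0.4 kg, upright in the stand at the start. Origin: middle of the underside of its steel cross-bar, 104 (own x) x 12 x 8 mm; z up; half a turn about z makes no difference. Below: brass collar 57.5 mm diameter, 9 mm deep, chamfered (fits the bore), stem, head 38 mm diameter ending 39 mm below the origin, a plunger each way along x. Above: 17 mm neck, then the red lock.
- lock (a joint): Turn of the red lock relative to the gauge (rad): 0 = tight stop (start), 0.85 = loose stop; positive is anticlockwise from above. Friction holds the plungers until about 0.4 to 0.6; they are right out by 0.78; at 0 they are clamped wherever they stand. Turning takes about 0.25 N m; it stays where it is left. In the air the gauge just turns along with it.
- lock_grip (a point): Point to grip on the red lock, on the gauge's axis, 50 mm above the gauge's origin. The lock is a block 32 mm (own x) x 20 mm (own y) x 38 mm high, from 30 to 68 mm above the gauge's origin. Carry the gauge by it and turn it with the same grip across the 20 mm width (closing along the gauge's own y while the lock is at 0).
- tip_a (a point): Outer tip of the plunger on the gauge's own +x side; 23 mm from the axis when in, up to 34 mm when sprung fully out; 30 mm when it touches the bore wall. Spring force about 2 N there.
- tip_b (a point): Outer tip of the plunger on the gauge's own -x side, as tip_a. Tip to tip: 46 mm at the start, 60 mm when it has taken the bore's size, 68 mm when sprung right out in the open.
- eraser: Blue whiteboard eraser with grey felt, 120 x 55 x 34 mm, bystander. Origin: centre of the underside.
- marker_black: White pen with black cap, about 120 mm long and 17 mm thick, lying along own x, bystander.
- marker_green: White pen with green cap, about 120 mm long and 17 mm thick, lying along own x, bystander.
- pencil_cup: Grey cup, 72 mm diameter, with pencils up to 160 mm high, bystander.
- bush_brass: Brass bushing standing on end, 60 mm diameter, 30 mm high, bystander.
- bush_grey: Grey plastic bushing standing on end, 52 mm diameter, 40 mm high, bystander.
- notebook: Green notebook 150 x 210 x 14 mm lying flat, bystander.

How it is judged:
On the way, in this order (a step that is already met when the one before it is completed fails the run):
1. the gauge is pressed fully home in the hub's bore (cross-bar within 2 mm of the top face, upright) with more than 6 N, the lock still tight and the plungers in (z of gauge in the frame of hub below 0.062 m and horizontal distance between gauge and hub_mouth below 0.004 m and angle between the z axis of gauge and the z axis of hub, either way round below 0.05 rad and contact force between gauge and hub above 6 N and value of joint lock below 0.15 rad and distance between tip_a and tip_b below 0.052 m), for 0.2 s.
2. with the gauge home, the lock is loosened and the plungers have sprung out to the bore wall (z of gauge in the frame of hub below 0.062 m and horizontal distance between gauge and hub_mouth below 0.004 m and angle between the z axis of gauge and the z axis of hub, either way round below 0.05 rad and value of joint lock above 0.5 rad and distance between tip_a and tip_b between 0.058 and 0.0625 m), for 0.2 s.
3. with the gauge still home, the lock is turned back tight (below 0.15 rad) (z of gauge in the frame of hub below 0.062 m and horizontal distance between gauge and hub_mouth below 0.004 m and angle between the z axis of gauge and the z axis of hub, either way round below 0.05 rad and value of joint lock below 0.15 rad and distance between tip_a and tip_b between 0.058 and 0.0625 m), for 0.2 s.
4. the gauge is drawn right out of the bore, upright, with the size still locked in (z of gauge in the frame of hub above 0.105 m and angle between gauge's own z axis and vertical below 0.2 rad and value of joint lock below 0.15 rad and distance between tip_a and tip_b between 0.058 and 0.0625 m), for 0.1 s.
At the end, for the whole second after the job is handed in: The gauge hangs upright (within 0.08 rad) and still in its stand, the cross-bar in both notches (within 3 mm of the seat in height, 8 mm across), the lock tight (below 0.15 rad) and the plungers 58 to 62.5 mm tip to tip, released by the robot (z of gauge in the frame of stand_seat between -0.004 and 0.003 m and horizontal distance between gauge and stand_seat below 0.008 m and angle between gauge's own z axis and vertical below 0.08 rad and linear speed of gauge below 0.02 m/s and value of joint lock below 0.15 rad and distance between tip_a and tip_b between 0.058 and 0.0625 m); the robot touches nothing.
It fails at once if the gauge is forced against the hub (more than 45 N) (contact force between gauge and hub above 45 N).
It fails at once if the gauge is forced against the stand (more than 45 N) (contact force between gauge and stand above 45 N).
It fails at once if the gauge is tipped over (more than 0.5 rad) (angle between gauge's own z axis and vertical above 0.5 rad).
It fails at once if a bystander is moved more than 20 mm (distance of any of eraser, marker_black, marker_green, pencil_cup, bush_brass, bush_grey, notebook from where it was at the start of the episode above 0.02 m).
It also fails if it takes over 67 s, if anything falls off the work surface, if the arm or the gripper's body presses on something with over 40 N, if the wrist force passes 120 N, or if a joint passes its speed limit or range.

## Robot

A 6-joint arm with a two-finger parallel gripper is mounted at the origin on the work surface. World frame = base frame: x ahead of the robot, y to its left, z up, the work surface at z = 0. Lengths are in m, angles in rad, forces in N, time in s.
With the tool pointing down it reaches from about 0.3 to 0.85 m from the base axis. Payload 4.2 kg.
Tool frame: the origin (TCP) lies on the centre line of the jaws, within the pads' length; the fingertips stand 14 mm ahead of it and the grasp point (between the pads) lies 5 mm behind it; y points along the fingers, z is the direction in which the jaws open and shut, and the axes are right-handed (so a half turn about y gives the same grasp; the last joint's range is limited). The gripper opens to 91 mm and grips with 3 to 60 N. Pads are 32 mm wide; open, the fingers measure 118 mm over their backs; the gripper's body (76 mm by 178 mm) begins 60 mm behind the grasp point.
Start: joints at [-1.238, 0.32, 1.565, -0, 1.257, -0.02], TCP at [0.199, -0.54, 0.228] pointing down, gripper open.
Joint ranges: [-3.11, 3.11], [-0.84, 2.01], [0.21, 2.61], [-1.34, 4.49], [0.05, 2.63], [-2.56, 2.56]. Speed limits (rad/s): [2.57, 2.57, 3.14, 3.14, 3.14, 3.14].

## Interface

Orientations are given as a unit quaternion [w, x, y, z].
In Python, from cell import read_state, snapshot, hand_in, spot_in, pinpoint gives the robot as it stands.
- The arm moves only by the tool carry_out, never from a script. Its argument "commands" is a list of rows, each a list of 2 entries, a list of its own where there are three numbers: the shift along the tool's x, y, z in m, then the turn, a rotation vector about the tool's x, y, z in degrees. A call has 1 to 10 rows; each row shifts and turns the pose as measured when the row begins, along the tool's axes as they then stand; what a row does not reach is not made up. A row lasts 1/8 s, in which the tool goes at most 62.5 mm and 10.7 degrees, less where a joint would pass 70% of its speed; a pose out of reach is approached as far as the arm can. A call is refused whole if a number of a shift passes 0.0625 or a number of a turn 10.7, either way. A call with a gripper value outside its range is refused whole. "grip" is the gripper's target within -1 to 1 (fully open at 1, half-way at 0, shut at -1), set as the call begins (left out, the last holds). The fingers move at their own pace and stop on an object; the grip force is fixed at half the most. Time passes only in rows, so rows that do not move let the fingers close. It gives the time, the measured TCP pose, the force and the opening at its end, in the units of the state.
- read_state(): the state, without advancing time (a new reading comes with each control period).
- snapshot(name): name is "scene" or "top"; returns a dict with "image" (420x560x3 uint8, blue, green, red), "fx", "fy", "cx", "cy" (pixels), "k1" (the pictures are not rectified: a ray, as slopes to the right and down, at radius r is drawn at 1 + k1 r^2 times it, then the intrinsics apply), "rvec" (rotation vector, rad) and "tvec" (3), from world to camera coordinates, as OpenCV has them. Camera axes: x right, y down, z forward; pixel columns grow to the right and rows downward; lengths in m; the calibration is good to about 2 mm. A picture is of the moment at which its call begins. There is no depth.
- hand_in(): hands the job in, once; it reports no verdict.
Trained networks look in a picture, given as the dict that the camera call returned (one of the last four; its "shot" number tells which), for a name from the list of things; names that differ only in an ending like _2 or _b are one class to them, and where a whole thing is asked for, a point or a joint stands for the part that bears it (a point fixed in the world has none). Each returns a list of dicts, best first, with "conf" (0 to 1); they miss things now and then, are a little off and sometimes report something else, mostly with a low value. They report only what shows in the picture. A call takes as long as a camera call.
- spot_in(picture, thing): "extent" ([left, top, right, bottom] in pixels, round what is visible of it).
- pinpoint(picture, thing): "position" ([column, row] in pixels: a listed point, or the origin of a listed thing).
The state is a dict: "t": time; "qpos": joint angles; "qvel": joint speeds; "joint_torque": joint torques, N m; "ee_pos": TCP position; "tool_rot": TCP orientation; "ft_force": force on the tool from outside, world axes, zero at the start; "wrist_torque": the same for the moment, N m; "opening": opening from 0.0 (shut) to 1.0 (fully open).
Only numpy, scipy, OpenCV 4.12 (cv2) and the standard library are available. Lean on these libraries where they do the work, as an engineer would, in place of code of your own. Each camera call takes 0.05 s, during which the arm holds its last target.

## Working session

There is one attempt and no reset: what is moved stays moved. The work goes in short steps, Python scripts to look and compute and a tool call to move; the robot and the scene stay as the last step left them, time stands still between calls to the robot, and variables do not carry over. Pictures are saved under pics/ and viewed, and the job is handed in when it is done.

Besides the shell and the picture viewer there is one more tool, called in YAML: its name, and indented under it one key for each argument. carry_out: Moves the arm, as the interface text tells. Its arguments: {"type":"object","properties":{"commands":{"type":"array"},"grip":{"type":"number"}},"required":["commands"]}

```bash
mkdir -p pics; cat > h.py <<'E'
import numpy as np, cv2
from cell import read_state, snapshot, hand_in, spot_in, pinpoint
from scipy.spatial.transform import Rotation as R
def K(s): return np.array([[s['fx'],0,s['cx']],[0,s['fy'],s['cy']],[0,0,1.]]),np.array([s['k1'],0,0,0,0])
def ray(s,p):
    k,d=K(s)
    u=cv2.undistortPoints(np.array([[p]],float),k,d).ravel()
    Rm=cv2.Rodrigues(np.array(s['rvec'],float))[0]; t=np.array(s['tvec'],float).ravel()
    return -Rm.T@t, Rm.T@np.array([u[0],u[1],1.])
def atz(s,p,z):
    c,v=ray(s,p); return c+v*(z-c[2])/v[2]
def proj(s,P):
    k,d=K(s)
    return cv2.projectPoints(np.array(P,float).reshape(-1,1,3),np.array(s['rvec'],float),np.array(s['tvec'],float),k,d)[0].reshape(-1,2)
def tri(obs):
    A=0;b=0
    for s,p in obs:
        c,v=ray(s,p); v=v/np.linalg.norm(v); M=np.eye(3)-np.outer(v,v); A=A+M;b=b+M@c
    return np.linalg.solve(A,b)
def rot():
    q=read_state()['tool_rot']; return R.from_quat([q[1],q[2],q[3],q[0]])
E
python3 - <<'E'
from h import *
st=read_state();print(st); print(rot().as_matrix().round(3))
S={}
for n in ('scene','top'):
    s=snapshot(n);S[n]=s;cv2.imwrite(f'pics/{n}0.png',s['image'])
    c,_=ray(s,(0,0));print(n,'cam',c.round(3))
    for t in ['hub','hub_mouth','stand','stand_seat','gauge','lock_grip','tip_a','tip_b','pencil_cup','bush_brass','bush_grey','eraser','notebook','marker_black','marker_green']:
        r=pinpoint(s,t); e=spot_in(s,t) if t in('hub','stand','gauge') else []
        z={'hub_mouth':.06,'stand_seat':.06,'gauge':.06,'lock_grip':.11}.get(t,0)
        print(t,[(np.round(q['position'],1),round(q['conf'],2),atz(s,q['position'],z).round(4)) for q in r[:2]],[np.round(q['extent']) for q in e[:1]])
E
```

```text
{'t': 0.0, 'qpos': array([-1.23801587e+00,  3.20255234e-01,  1.56568230e+00, -1.83374327e-06,
        1.25737635e+00, -1.99833179e-02]), 'qvel': array([ 4.51937234e-04, -1.91772490e-05, -2.16693585e-03, -5.48149830e-04,
        5.54696680e-04, -3.23995914e-04]), 'joint_torque': array([-1.29052671e-03, -4.12460876e+01, -2.31976479e+01,  7.24561675e-02,
        4.57597047e-02, -1.54539962e-04]), 'ee_pos': array([ 0.19851014, -0.53913366,  0.22714005]), 'tool_rot': array([ 0.1239799 , -0.12417069,  0.69673675, -0.69553471]), 'ft_force': array([-0.87072484, -0.95968477,  0.00449043]), 'wrist_torque': array([-0.02625063,  0.05036108,  0.01800517]), 'opening': 0.9982193267575497}
[[-0.938 -0.001  0.345]
 [-0.345  0.002 -0.938]
 [-0.    -1.    -0.002]]
scene cam [1.277 0.146 0.63 ]
hub [(array([387.9, 250.7]), 0.73, array([0.5482, 0.2417, 0.    ]))] [array([360., 213., 415., 278.])]
hub_mouth [(array([389.7, 230.4]), 0.7, array([0.5505, 0.237 , 0.06  ]))] []
stand [(array([230.5, 217.3]), 0.59, array([ 0.4946, -0.1428,  0.    ]))] [array([214., 184., 250., 232.])]
stand_seat [(array([228.5,
[... 1636 characters left out ...]
), 0.58, array([ 0.4907, -0.1304,  0.11  ]))] []
tip_a [] []
tip_b [] []
pencil_cup [(array([382.5, 175.9]), 0.69, array([ 0.6729, -0.3551,  0.    ])), (array([275.4, 154.9]), 0.66, array([ 0.7438, -0.0267,  0.    ]))] []
bush_brass [] []
bush_grey [(array([160.5, 179.3]), 0.67, array([0.676 , 0.3279, 0.    ]))] []
eraser [(array([222.5, 160.3]), 0.69, array([0.7305, 0.1358, 0.    ]))] []
notebook [(array([159.1, 179.9]), 0.46, array([0.6742, 0.3323, 0.    ]))] []
marker_black [(array([278.5, 155.6]), 0.56, array([ 0.7415, -0.0362,  0.    ])), (array([383.4, 175. ]), 0.36, array([ 0.6757, -0.3581,  0.    ]))] []
marker_green [(array([267. , 256.4]), 0.52, array([0.4347, 0.0049, 0.    ]))] []
```

```bash
python3 - <<'E'
import cv2,numpy as np
t=cv2.imread('pics/top0.png');s=cv2.imread('pics/scene0.png')
def c(i,x,y,w,h,f): return cv2.resize(i[y:y+h,x:x+w],(w*f,h*f),interpolation=cv2.INTER_CUBIC)
a=c(t,155,185,65,65,6);b=c(t,285,205,65,65,6)
cv2.imwrite('pics/c_top.png',np.hstack([a,b]))
a=c(s,345,200,80,90,4);b=c(s,195,160,80,90,4)
cv2.imwrite('pics/c_sc.png',np.hstack([a,b]))
E
```

```text
(no output)
```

View pics/c_top.png

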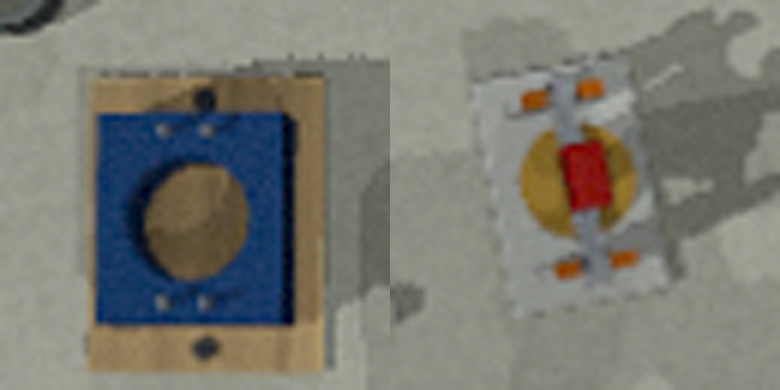

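View pics/c_sc.png

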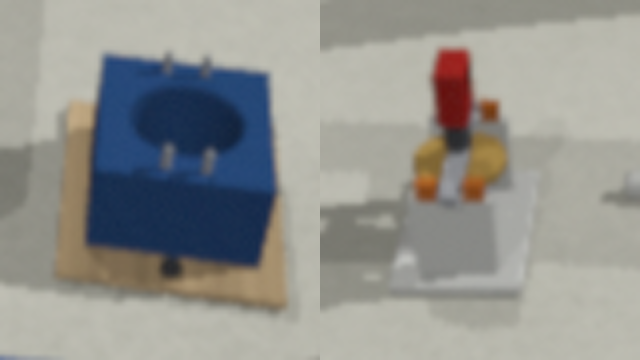

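View pics/scene0.png

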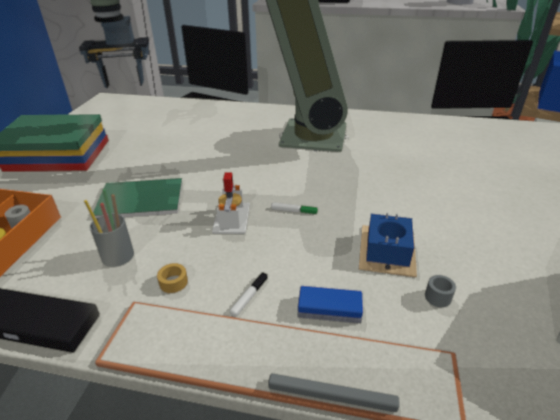

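View pics/top0.png

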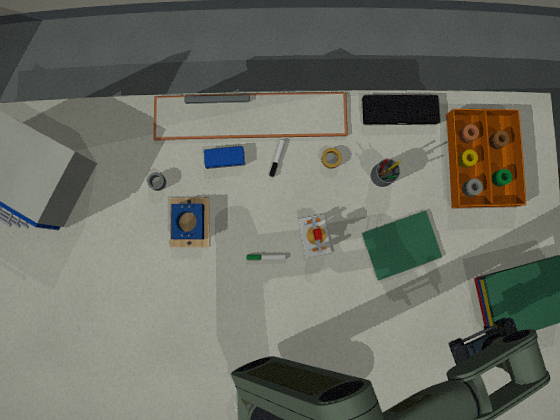

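```bash
cat > fit.py <<'E'
from h import *
from scipy.optimize import minimize
def box(x0,x1,y0,y1,z0,z1): return np.array([[x,y,z] for x in(x0,x1) for y in(y0,y1) for z in(z0,z1)])
HUB=[box(-.052,.052,-.046,.046,0,.06)]
LOCK=[box(-.016,.016,-.010,.010,.03,.068)]
def lugs(w): return [box(a-.004,a+.004,b*.008 if b>0 else -.008-w,(.008+w) if b>0 else -.008,.06,.072) for a in(-.042,.042) for b in(-1,1)]
F=8
def render(s,boxes,pose,win):
    x,y,z,yaw=pose; x0,y0,w,h=win
    c,sn=np.cos(yaw),np.sin(yaw); M=np.array([[c,-sn,0],[sn,c,0],[0,0,1]])
    im=np.zeros((h*F,w*F),np.uint8)
    for b in boxes:
        p=proj(s,b@M.T+[x,y,z]); p=(p-[x0,y0]+.5)*F-.5
        hl=cv2.convexHull(p.astype(np.float32))
        cv2.fillPoly(im,[np.round(hl*16).astype(np.int32)],255,shift=4)
    return cv2.resize(im,(w,h),interpolation=cv2.INTER_AREA)/255.
def soft(s,win,kind):
    x0,y0,w,h=win; im=s['image'][y0:y0+h,x0:x0+w].astype(float); B,G,Rr=im[...,0],im[...,1],im[...,2]
    if kind=='blue': v=(B-Rr)/(B+G+Rr+1); lo,hi=-.02,.38
    if kind=='red': v=(Rr-G)/(B+G+Rr+1); lo,hi=.08,.6
    if kind=='orange': v=(Rr-B)/(B+G+Rr+1)+ -2*np.maximum(0,0); lo,hi=.1,.55
    m=np.clip((v-lo)/(hi-lo),0,1)
    if kind=='blue':
        m=(m>.5).astype(np.uint8)
        cs,_=cv2.findContours(m,cv2.RETR_EXTERNAL,cv2.CHAIN_APPROX_NONE)
        cs=[max(cs,key=cv2.contourArea)]
        mm=np.zeros_like(m);cv2.drawContours(mm,cs,-1,1,-1); return mm.astype(float)
    return m
def fit(shots,boxes,kind,p0,z,free_yaw=True):
    T=[]
    for s in shots:
        c=proj(s,[[p0[0],p0[1],z+.04]])[0]; r=40 if kind=='blue' else 18
        win=(int(c[0]-r),int(c[1]-r),2*r,2*r); T.append((s,win,soft(s,win,kind)))
    def f(p): return sum(((cv2.GaussianBlur(render(s,boxes,(p[0],p[1],z,p[2]),w),(0,0),.7)-cv2.GaussianBlur(m,(0,0),.7))**2).sum() for s,w,m in T)
    best=None
    for k in range(2):
        st=np.array(p0 if best is None else best.x)
        sim=np.vstack([st,st+[.006,0,0],st+[0,.006,0],st+[0,0,.12]])
        best=minimize(f,st,method='Nelder-Mead',options=dict(initial_simplex=sim,xatol=1e-5,fatol=1e-4))
    return best.x,best.fun
E
python3 - <<'E'
from fit import *
s=snapshot('scene');t=snapshot('top')
for nm,sh in (('both',[s,t]),('scene',[s]),('top',[t])):
    print(nm,'hub',fit(sh,HUB,'blue',[.55,.24,np.pi/2*0],0), fit(sh,HUB,'blue',[.55,.24,np.pi/2],0)[1])
    for y in(0.2,):
        print(nm,'lock',fit(sh,LOCK,'red',[.493,-.138,y],.06))
# markers for base: print lock yaw image
E
```

```text
both hub (array([ 0.54273027,  0.23993885, -0.05737056]), np.float64(172.84117829403803)) 412.5206422475132
both lock (array([ 0.49607689, -0.13966834,  0.33762861]), np.float64(33.09007429140687))
scene hub (array([ 0.54045065,  0.23975205, -0.0497929 ]), np.float64(146.1585016093775)) 256.55087826486823
scene lock (array([ 0.49979078, -0.13859154,  0.34408634]), np.float64(24.274649593298328))
top hub (array([ 0.5433598 ,  0.24041891, -0.01997014]), np.float64(15.584331037998707)) 142.49637949811583
top lock (array([ 0.49564759, -0.13961468,  0.20746683]), np.float64(6.050808767462609))
```

```bash
cat > ov.py <<'E'
from fit import *
def overlay(s,boxes,poses,win,f):
    x0,y0,w,h=win; im=cv2.resize(s['image'][y0:y0+h,x0:x0+w],(w*f,h*f),interpolation=cv2.INTER_CUBIC)
    for bs,pose in zip(boxes,poses):
        x,y,z,yaw=pose; c,sn=np.cos(yaw),np.sin(yaw); M=np.array([[c,-sn,0],[sn,c,0],[0,0,1]])
        for b in bs:
            p=(proj(s,b@M.T+[x,y,z])-[x0,y0]+.5)*f-.5
            for i in range(8):
                for j in (1,2,4):
                    if not i&j: cv2.line(im,tuple(int(v) for v in p[i].round()),tuple(int(v) for v in p[i|j].round()),(0,255,0),1)
    return im
E
python3 - <<'E'
from ov import *
s=snapshot('scene');t=snapshot('top')
H=(.5434,.2404,0,-.02);L=(.4956,-.1396,.06,.207)
a=overlay(s,[HUB],[H],(345,200,80,90),5);b=overlay(s,[LOCK,lugs(.01)],[L,(L[0],L[1],0,L[3])],(195,160,80,90),5)
cv2.imwrite('pics/o1.png',np.hstack([a,b]))
a=overlay(t,[HUB],[H],(155,185,65,65),6);b=overlay(t,[LOCK,lugs(.01)],[L,(L[0],L[1],0,L[3])],(285,205,65,65),6)
cv2.imwrite('pics/o2.png',np.hstack([a,b]))
E
```

```text
(no output)
```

View pics/o1.png

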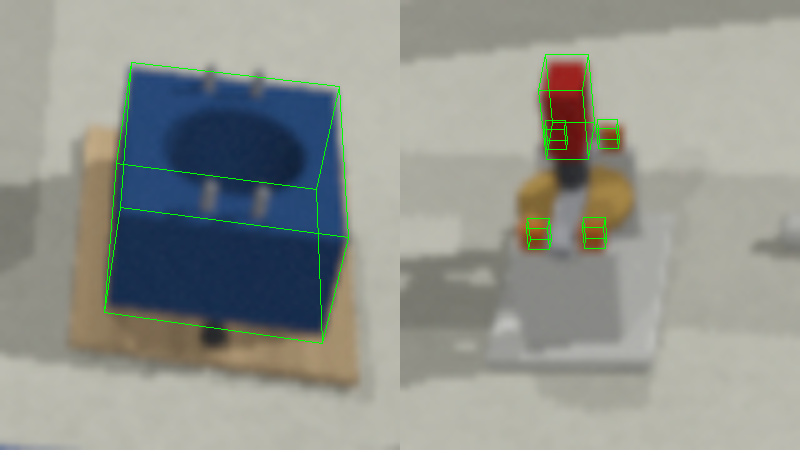

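View pics/o2.png

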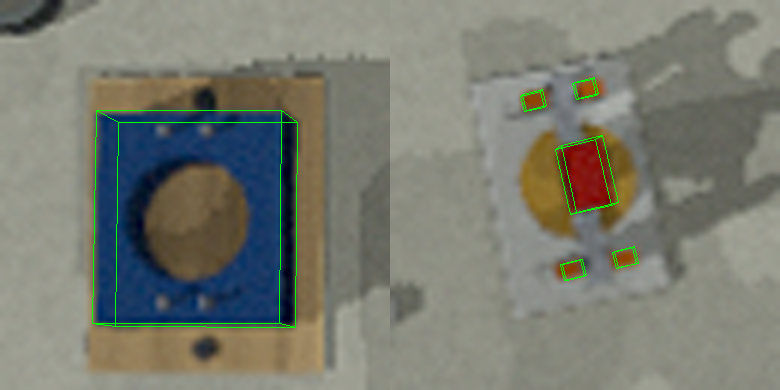

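```bash
python3 - <<'E'
from ov import *
s=snapshot('scene');t=snapshot('top')
for nm,S,win in(('top',t,(285,205,65,65)),('sc',s,(195,160,80,90))):
    x0,y0,w,h=win;im=S['image'][y0:y0+h,x0:x0+w].astype(float);B,G,Rr=im[...,0],im[...,1],im[...,2]
    sm=B+G+Rr+1
    m=((Rr-G)/sm>.13)&((G-B)/sm>.1)
    n,l,st,c=cv2.connectedComponentsWithStats(m.astype(np.uint8))
    P=[]
    for i in range(1,n):
        if st[i,4]>=3:
            p=c[i]+[x0,y0]; print(nm,st[i],p.round(2),atz(S,p,.070 if nm=='top' else .066).round(4))
HB=[box(-.052,.052,-.046,.046,.005,.06)]
for nm,sh in (('scene',[s]),('top',[t])):
    print(nm,fit(sh,HB,'blue',[.545,.24,0],0))
    wn=(345,200,80,80) if nm=='scene' else (150,180,80,80)
    S=sh[0]
    for q in ('fx','k1'): print(S[q])
E
```

```text
top [31 13  4  3 10] [317.7 219.2] [ 0.5394 -0.1452  0.07  ]
top [22 15  4  3 11] [308.64 221.09] [ 0.5344 -0.1187  0.07  ]
top [33 23  4  8 10] [320.3 230.8] [ 0.5055 -0.1518  0.07  ]
top [27 25  2  4  5] [312.6 231.6] [ 0.5037 -0.1294  0.07  ]
top [28 31  2  4  5] [313.8 237.4] [ 0.4868 -0.1324  0.07  ]
top [35 32  3  3  4] [321.25 238.25] [ 0.4839 -0.154   0.07  ]
top [37 42  4  2  8] [323.5 247.5] [ 0.4569 -0.1598  0.07  ]
top [28 44  4  2  8] [314.5 249.5] [ 0.4518 -0.1336  0.07  ]
sc [41 26  3  4 11] [237.09 187.36] [ 0.4559 -0.1319  0.066 ]
sc [24 44  5  6 24] [221.17 206.25] [ 0.5398 -0.1463  0.066 ]
sc [36 44  5  6 25] [233.08 206.28] [ 0.5348 -0.1189  0.066 ]
scene (array([ 0.54494145,  0.23962346, -0.05220742]), np.float64(92.58937383227331))
414.2293638640963
-0.00824937417751684
top (array([ 0.54333441,  0.24006201, -0.02020042]), np.float64(13.268315580750443))
546.2867212019647
-0.20300514555575272
```

```bash
python3 - <<'E'
from ov import *
s=snapshot('scene');t=snapshot('top')
for S,win,f,ps,z in((t,(155,185),6,[(162,130),(206,130),(162,302),(206,302)],.072),(s,(345,200),5,[(210,80),(258,84),(209,194),(260,200)],.067),(t,(155,185),6,[(205,98),(205,348)],.01)):
    P=np.array([atz(S,((p[0]+.5)/f-.5+win[0],(p[1]+.5)/f-.5+win[1]),z) for p in ps]);print(P.round(4).tolist(),P.mean(0).round(4))
    if len(P)>2:
        d=P[:2].mean(0)-P[2:].mean(0);e=P[[0,2]].mean(0)-P[[1,3]].mean(0);print(d,e,np.arctan2(d[1],d[0]),np.arctan2(-e[0],e[1]))
# zoom bigger
a=cv2.resize(t['image'][195:247,165:210],None,fx=11,fy=11,interpolation=cv2.INTER_CUBIC);cv2.imwrite('pics/z1.png',a)
a=cv2.resize(s['image'][205:270,350:425],None,fx=9,fy=9,interpolation=cv2.INTER_CUBIC);cv2.imwrite('pics/z2.png',a)
E
```

```text
[[0.5849, 0.2504, 0.072], [0.5845, 0.2288, 0.072], [0.5014, 0.2509, 0.072], [0.501, 0.2294, 0.072]] [0.543  0.2399 0.072 ]
[ 0.08351561 -0.00058726  0.        ] [0.00039118 0.0215472  0.        ] -0.007031609205861856 -0.018152347335045838
[[0.5075, 0.2297, 0.067], [0.5066, 0.2506, 0.067], [0.5875, 0.2288, 0.067], [0.5875, 0.2494, 0.067]] [0.5473 0.2396 0.067 ]
[-0.08037183  0.00106427  0.        ] [ 0.00044617 -0.02076184  0.        ] 3.1283515564690783 -3.1201062273383076
[[0.6064, 0.2388, 0.01], [0.4804, 0.2398, 0.01]] [0.5434 0.2393 0.01  ]
```

View pics/z1.png

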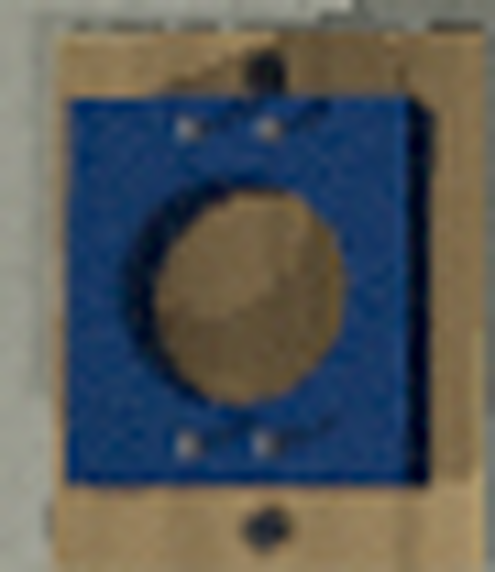

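View pics/z2.png

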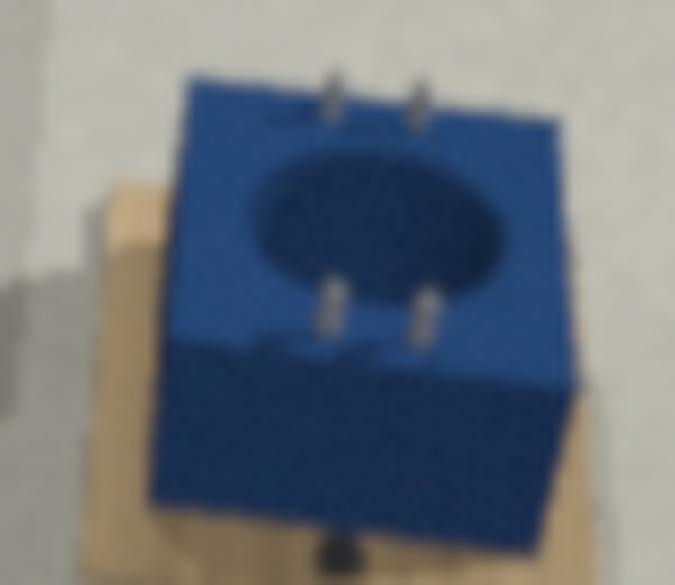

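carry_out:
  commands:
    - [[-0.0417,0.003,-0.0273],[0,0,0]]
    - [[-0.0417,0.003,-0.0273],[0,0,0]]
    - [[-0.0417,0.003,-0.0273],[0,0,0]]
    - [[-0.0417,0.003,-0.0273],[0,0,0]]
    - [[-0.0417,0.003,-0.0273],[0,0,0]]
    - [[-0.0417,0.003,-0.0273],[0,0,0]]
    - [[-0.0417,0.003,-0.0273],[0,0,0]]
    - [[-0.0417,0.003,-0.0273],[0,0,0]]
    - [[-0.0417,0.003,-0.0273],[0,0,0]]
    - [[-0.0417,0.003,-0.0273],[0,10,0]]
  grip: 1

```text
t: 3.55
ee_pos: [0.505, -0.1318, 0.1979]
tool_rot: [-0.06, 0.057, -0.703, 0.707]
ft_force: [0.7, -1.3, 0.6]
opening: 1.0
```

```bash
cat >> h.py <<'E'
def go(tx,ty,tz,yawz):
    """tool shift to world target; yawz = desired world angle of tool z (deg)"""
    st=read_state();r=rot();d=np.array([tx,ty,tz])-st['ee_pos']
    M=r.as_matrix();a=np.degrees(np.arctan2(M[1,2],M[0,2]))
    # desired orientation: y down, z at yawz
    zz=np.array([np.cos(np.radians(yawz)),np.sin(np.radians(yawz)),0]);yy=np.array([0,0,-1.]);xx=np.cross(yy,zz)
    D=R.from_matrix(np.c_[xx,yy,zz])
    rv=(r.inv()*D).as_rotvec(degrees=True)
    print('t',st['t'],'pos',st['ee_pos'].round(4),'ang',a.round(2),'F',st['ft_force'].round(1),'open',round(st['opening'],3))
    print('shift(tool)',(M.T@d).round(4),'turn',rv.round(2)); print(M.round(4).tolist())
E
python3 - <<'E'
from h import *
go(.4956,-.1393,.2,-79.8)
s=snapshot('scene');t=snapshot('top')
st=read_state()
print(proj(t,st['ee_pos']),proj(s,st['ee_pos']))
a=cv2.resize(t['image'][190:270,275:355],None,fx=6,fy=6,interpolation=cv2.INTER_CUBIC);b=cv2.resize(s['image'][120:220,190:290],(480,480),interpolation=cv2.INTER_CUBIC)
cv2.imwrite('pics/g1.png',np.hstack([a,b])[:, :960][:, ::1] if 0 else cv2.resize(np.hstack([a,b]),(800,400)))
E
```

```text
t 3.55 pos [ 0.505  -0.1318  0.1979] ang -80.49 F [ 0.7 -1.3  0.6] open 1.0
shift(tool) [ 0.0105 -0.0021  0.0059] turn [-0.34 -0.69 -0.26]
[[-0.9862, 0.0054, 0.1652], [-0.1652, -0.005, -0.9862], [-0.0045, -1.0, 0.0059]]
[[316.13008048 228.55102511]] [[227.38909395 149.84569855]]
```

View pics/g1.png

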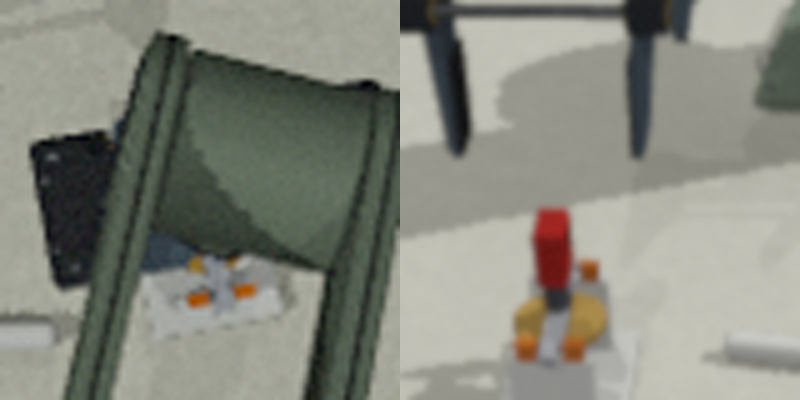

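```bash
python3 - <<'E'
from h import *
s=snapshot('scene');st=read_state();M=rot().as_matrix()
p=st['ee_pos']
for o in (.0,.045,-.045,.052,-.052): print(o,proj(s,p+M@np.array([0,.014,o])).round(1), proj(s,p+M@np.array([.016,.014,o])).round(1),proj(s,p+M@np.array([-.016,.014,o])).round(1))
a=cv2.resize(s['image'][125:170,195:260],None,fx=12,fy=12,interpolation=cv2.INTER_CUBIC)
cv2.imwrite('pics/g2.png',a)
E
```

```text
0.0 [[227.3 155.1]] [[228.2 151.6]] [[226.4 158.6]]
0.045 [[207.2 155. ]] [[208.3 151.5]] [[206.  158.5]]
-0.045 [[247.5 155.2]] [[248.1 151.7]] [[246.9 158.7]]
0.052 [[204.1 155. ]] [[205.3 151.5]] [[202.8 158.5]]
-0.052 [[250.7 155.2]] [[251.2 151.8]] [[250.1 158.8]]
```

View pics/g2.png

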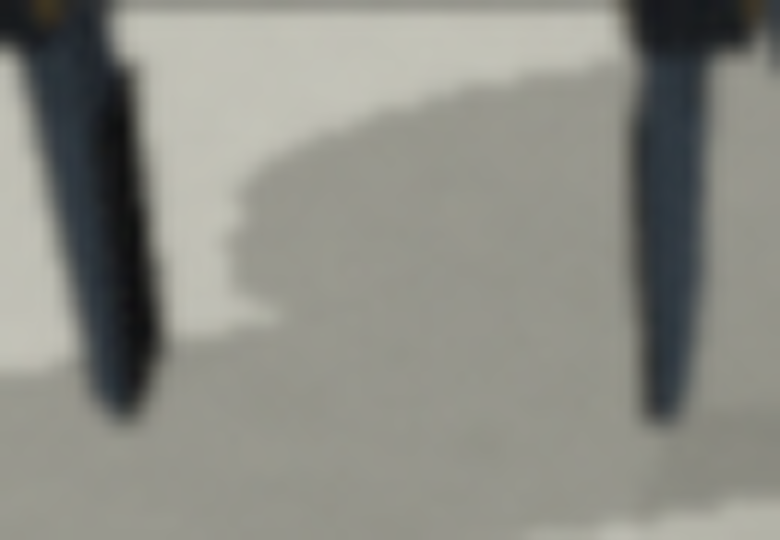

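carry_out:
  commands:
    - [[0.0105,0.02,0.006],[-0.34,-0.7,-0.26]]
    - [[0,0.03,0],[0,0,0]]
    - [[0,0.025,0],[0,0,0]]
    - [[0,0.005,0],[0,0,0]]

```text
t: 4.2
ee_pos: [0.4938, -0.1434, 0.1171]
tool_rot: [-0.067, 0.067, -0.703, 0.705]
ft_force: [-0.6, -0.5, 0.2]
opening: 1.001
```

```bash
python3 - <<'E'
from h import *
go(.4956,-.1396,.105,-79.8)
s=snapshot('scene')
a=cv2.resize(s['image'][140:220,190:270],None,fx=7,fy=7,interpolation=cv2.INTER_CUBIC)
cv2.imwrite('pics/g3.png',a)
E
```

```text
t 4.2 pos [ 0.4938 -0.1434  0.1171] ang -79.07 F [-0.6 -0.5  0.2] open 1.001
shift(tool) [-0.0025  0.012  -0.0034] turn [-0.13  0.73  0.01]
[[-0.9818, 0.0003, 0.1897], [-0.1897, -0.0022, -0.9818], [0.0002, -1.0, 0.0022]]
```

View pics/g3.png

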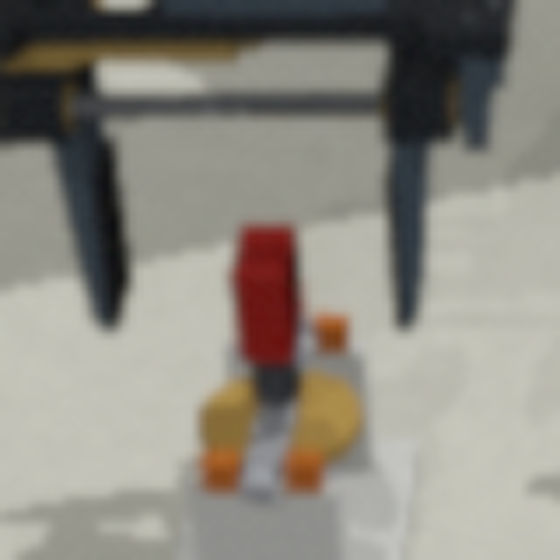

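carry_out:
  commands:
    - [[-0.0025,0.012,-0.0034],[-0.13,0.7,0]]
    - [[0,0,0],[0,0,0]]

```text
t: 4.5
ee_pos: [0.4967, -0.1405, 0.1061]
tool_rot: [-0.064, 0.061, -0.704, 0.705]
ft_force: [0.1, -0.3, 0.8]
opening: 0.998
```

```bash
python3 - <<'E'
from h import *
go(.4956,-.1396,.105,-79.8)
E
```

```text
t 4.5 pos [ 0.4967 -0.1405  0.1061] ang -79.85 F [ 0.1 -0.3  0.8] open 0.998
shift(tool) [ 0.0009  0.0011 -0.0011] turn [-0.09 -0.05 -0.17]
[[-0.9843, 0.0033, 0.1762], [-0.1762, -0.0011, -0.9843], [-0.003, -1.0, 0.0016]]
```

carry_out:
  commands:
    - [[0.0009,0.001,-0.0011],[0,0,-0.2]]
    - [[0,0,0],[0,0,0]]
    - [[0,0,0],[0,0,0]]
    - [[0,0,0],[0,0,0]]
    - [[0,0,0],[0,0,0]]
    - [[0,0,0],[0,0,0]]
  grip: -1

```text
t: 5.25
ee_pos: [0.4967, -0.1396, 0.1067]
tool_rot: [-0.064, 0.062, -0.703, 0.705]
ft_force: [-0.2, 0.5, 0.3]
opening: 0.374
```

```bash
python3 - <<'E'
from h import *
go(.4956,-.1396,.105,-79.8); print(read_state()['wrist_torque'])
E
```

```text
t 5.25 pos [ 0.4967 -0.1396  0.1067] ang -79.8 F [-0.2  0.5  0.3] open 0.374
shift(tool) [ 0.0011  0.0017 -0.0002] turn [-0.19  0.   -0.13]
[[-0.9842, 0.0028, 0.1771], [-0.1772, -0.0028, -0.9842], [-0.0023, -1.0, 0.0033]]
[-0.01579239  0.00196371  0.00421704]
```

carry_out:
  commands:
    - [[0,0,0],[0,0,0]]
    - [[0,0,0],[0,0,0]]
    - [[0,0,0],[0,0,0]]
    - [[0,0,0],[0,0,0]]

```text
t: 5.75
ee_pos: [0.4968, -0.1398, 0.1067]
tool_rot: [-0.064, 0.062, -0.703, 0.705]
ft_force: [-0.4, 0.1, -0.5]
opening: 0.222
```

```bash
python3 - <<'E'
from h import *
go(.4956,-.1396,.105,-79.8); print(read_state()['wrist_torque'])
E
```

```text
t 5.75 pos [ 0.4968 -0.1398  0.1067] ang -79.8 F [-0.4  0.1 -0.5] open 0.222
shift(tool) [ 0.0011  0.0017 -0.0004] turn [-0.2  -0.   -0.13]
[[-0.9842, 0.0029, 0.1771], [-0.1771, -0.003, -0.9842], [-0.0023, -1.0, 0.0035]]
[-0.05366169  0.01351664  0.01328015]
```

carry_out:
  commands:
    - [[0,-0.005,0],[0,0,0]]
    - [[0,-0.015,0],[0,0,0]]
    - [[0,-0.025,0],[0,0,0]]
    - [[0,-0.03,0],[0,0,0]]
    - [[0,-0.02,0],[0,0,0]]
    - [[0,0,0],[0,0,0]]

```text
t: 6.5
ee_pos: [0.4948, -0.1387, 0.2055]
tool_rot: [-0.062, 0.063, -0.704, 0.705]
ft_force: [-0.7, -1.1, -4.7]
opening: 0.218
```

```bash
python3 - <<'E'
from h import *
go(.5435,.240,.195,-90.7); print(read_state()['wrist_torque'])
E
```

```text
t 6.5 pos [ 0.4948 -0.1387  0.2055] ang -79.8 F [-0.7 -1.1 -4.7] open 0.218
shift(tool) [-0.115   0.01   -0.3641] turn [-0.07 10.9   0.08]
[[-0.9842, -0.0013, 0.1771], [-0.1771, -0.0013, -0.9842], [0.0015, -1.0, 0.0011]]
[ 0.03394716 -0.04478709 -0.00720829]
```

carry_out:
  commands:
    - [[-0.0128,0,-0.03],[0,0,0]]
    - [[-0.0128,0,-0.04],[0,0,0]]
    - [[-0.0128,0,-0.045],[0,0,0]]
    - [[-0.0128,0,-0.045],[0,0,0]]
    - [[-0.0128,0,-0.045],[0,0,0]]
    - [[-0.0128,0,-0.045],[0,0,0]]
    - [[-0.0128,0,-0.045],[0,0,0]]
    - [[-0.0128,0.002,-0.04],[0,0,0]]
    - [[-0.0128,0.002,-0.03],[0,5.5,0]]
    - [[0,0,0],[0,5.4,0]]

```text
t: 7.75
ee_pos: [0.5397, 0.2519, 0.1903]
tool_rot: [0.013, -0.001, -0.705, 0.709]
ft_force: [-0.4, -0.6, -4.4]
opening: 0.219
```

```bash
python3 - <<'E'
from h import *
go(.5435,.240,.195,-90.7); print(read_state()['wrist_torque'])
E
```

```text
t 7.75 pos [0.5397 0.2519 0.1903] ang -91.15 F [-0.4 -0.6 -4.4] open 0.219
shift(tool) [-0.004  -0.0047  0.0118] turn [-0.31 -0.45  1.02]
[[-0.9996, -0.0179, -0.0201], [0.0202, -0.0051, -0.9998], [0.0178, -0.9998, 0.0055]]
[-0.0354201  -0.00833582  0.01939299]
```

carry_out:
  commands:
    - [[-0.005,0,0.0118],[-0.3,-0.45,1]]
    - [[0,0,0],[0,0,0]]

```text
t: 8.0
ee_pos: [0.5435, 0.2388, 0.1882]
tool_rot: [0.004, -0.002, -0.706, 0.708]
ft_force: [-0.2, 0.6, -4.1]
opening: 0.216
```

```bash
python3 - <<'E'
from h import *
go(.5445,.240,.19,-90.7)
s=snapshot('scene');t=snapshot('top')
a=cv2.resize(s['image'][165:285,340:440],None,fx=5,fy=5,interpolation=cv2.INTER_CUBIC)
b=cv2.resize(t['image'][160:260,140:200],None,fx=5,fy=5,interpolation=cv2.INTER_CUBIC)
b=np.vstack([b,np.zeros((100,300,3),np.uint8)])
cv2.imwrite('pics/g4.png',np.hstack([a,b]))
for n in('lock_grip','gauge','tip_a'): print(n,pinpoint(s,n)[:1])
E
```

```text
t 8.0 pos [0.5435 0.2388 0.1882] ang -90.49 F [-0.2  0.6 -4.1] open 0.216
shift(tool) [-0.001  -0.0019 -0.0012] turn [-0.12  0.21  0.17]
[[-1.0, -0.003, -0.0085], [0.0085, -0.0021, -1.0], [0.003, -1.0, 0.0021]]
lock_grip [{'position': [399.5, 175.8], 'conf': 0.68}]
gauge [{'position': [397.5, 195.3], 'conf': 0.9}]
tip_a []
```

View pics/g4.png

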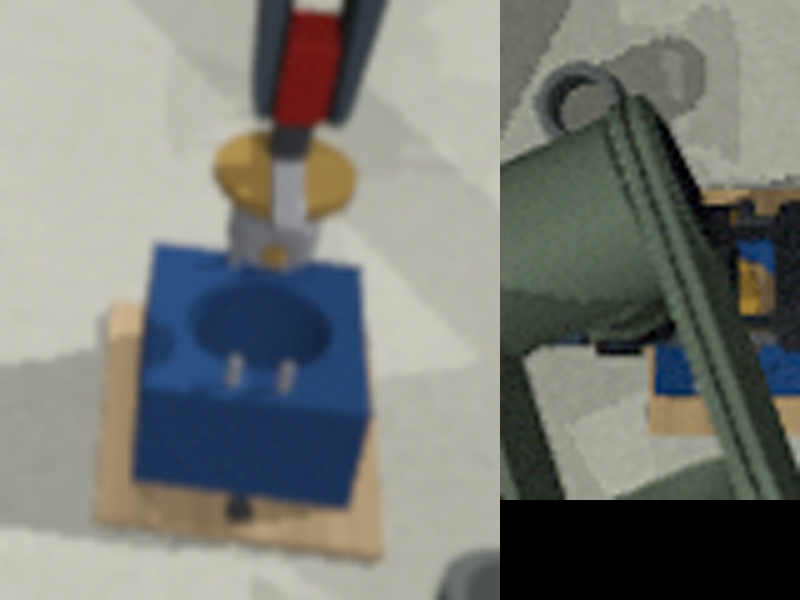

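```bash
cat > chk.py <<'E'
from ov import *
import sys
def circ(r,z,n=48): a=np.linspace(0,2*np.pi,n); return np.c_[r*np.cos(a),r*np.sin(a),0*a+z]
def draw(im,s,pts,pose,win,f,off,col=(0,255,0)):
    x,y,z,yaw=pose;c,sn=np.cos(yaw),np.sin(yaw);M=np.array([[c,-sn,0],[sn,c,0],[0,0,1]])
    p=(proj(s,pts@M.T+[x,y,z])+off-[win[0],win[1]]+.5)*f-.5
    cv2.polylines(im,[np.round(p*8).astype(np.int32)],False,col,1,cv2.LINE_AA,shift=3)
def rect(x,y,z): return np.array([[x,y,z],[-x,y,z],[-x,-y,z],[x,-y,z],[x,y,z]])
def hubd(im,s,pose,win,f,off):
    draw(im,s,rect(.052,.046,.06),pose,win,f,off);draw(im,s,rect(.052,.046,.004),pose,win,f,off);draw(im,s,circ(.032,.06),pose,win,f,off)
    for a in(-.042,.042):
        for b in(-.0105,.0105): draw(im,s,np.array([[a,b,.06],[a,b,.074]]),pose,win,f,off)
def gau(im,s,pose,win,f,off):
    c=(0,255,255)
    for z in(0,.008): draw(im,s,rect(.052,.006,z),pose,win,f,off,c)
    draw(im,s,circ(.02875,0),pose,win,f,off,c)
    draw(im,s,circ(.019,-.039),pose,win,f,off,c)
    for z in(.03,.068): draw(im,s,rect(.016,.01,z),pose,win,f,off,c)
E
cat > run.py <<'E'
from chk import *
import sys
dx,dy,ox,oy=[float(v) for v in sys.argv[2:6]]
s=snapshot('scene');st=read_state();M=rot().as_matrix();p=st['ee_pos']
yaw=np.arctan2(M[1,2],M[0,2])+np.pi/2
win=(350,165,85,115);f=5
im=cv2.resize(s['image'][win[1]:win[1]+win[3],win[0]:win[0]+win[2]],None,fx=f,fy=f,interpolation=cv2.INTER_CUBIC); raw=im.copy()
off=np.array([ox,oy])
hubd(im,s,(.5435,.240,0,-.012),win,f,off)
gau(im,s,(p[0]+dx,p[1]+dy,p[2]-.0467,yaw),win,f,off)
cv2.imwrite(sys.argv[1],np.hstack([raw[:,:375],im]))
print(p,yaw)
E
python3 run.py pics/g5.png -0.0012 0 .8 1.8
```

```text
[0.54398976 0.24011943 0.1889761 ] -0.008949079418879125
```

View pics/g5.png

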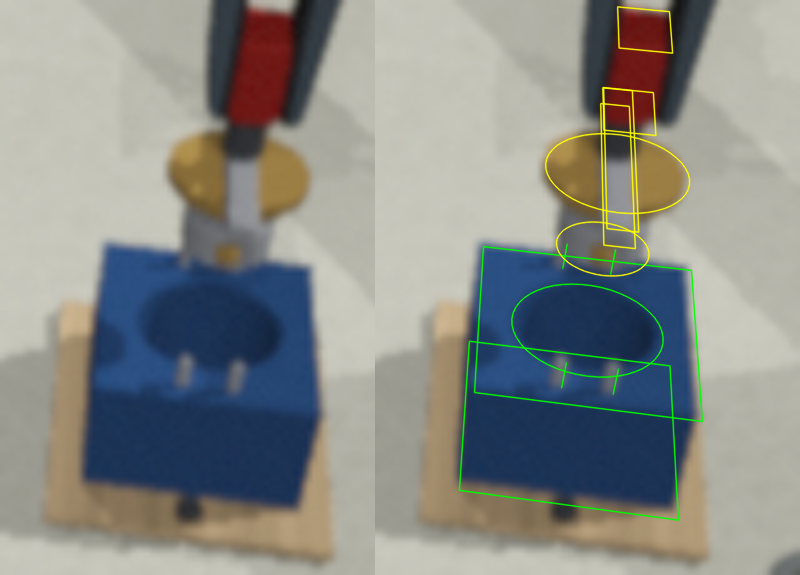

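```bash
sed -i 's/^win=.*/win=tuple(int(v) for v in sys.argv[6].split(","));f=int(sys.argv[7])/; s/raw\[:,:375\]/raw/' run.py; python3 run.py pics/g6.png -0.0012 0 .2 .9 376,180,44,64 9
```

```text
[0.5439467  0.24021061 0.18893202] -0.008792818748443842
```

View pics/g6.png

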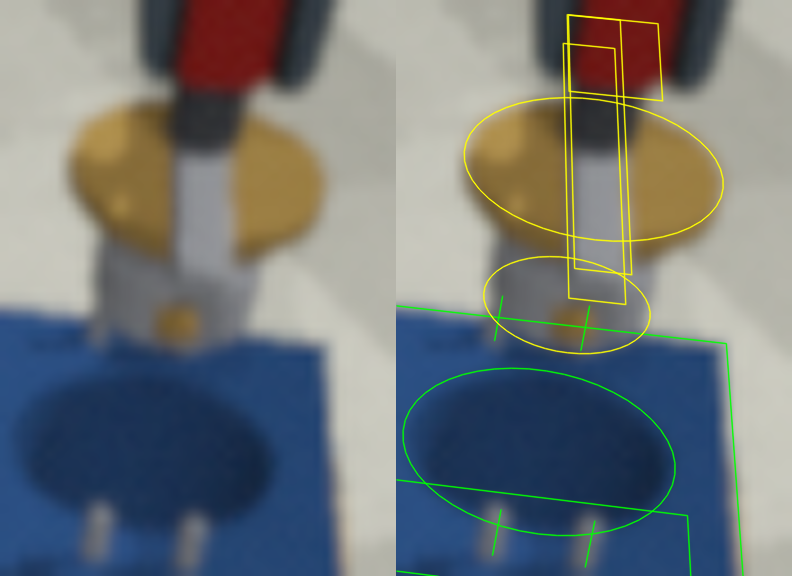

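carry_out:
  commands:
    - [[-0.0007,0.015,0],[0,0.2,0]]
    - [[0,0.02,0],[0,0,0]]
    - [[0,0.02,0],[0,0,0]]
    - [[0,0,0],[0,0,0]]

```text
t: 8.85
ee_pos: [0.5439, 0.24, 0.1299]
tool_rot: [0.005, -0.003, -0.707, 0.708]
ft_force: [-0.3, 0.5, -4.3]
opening: 0.217
```

```bash
python3 - <<'E'
from h import *
go(.5447,.240,.125,-90.7)
E
python3 run.py pics/g7.png -0.0012 0 .2 .9 360,190,60,70 6
```

```text
t 8.85 pos [0.5439 0.24   0.1299] ang -90.7 F [-0.3  0.5 -4.3] open 0.217
shift(tool) [-0.0008  0.0049 -0.    ] turn [-0.08 -0.    0.19]
[[-0.9999, -0.0033, -0.0123], [0.0123, -0.0014, -0.9999], [0.0032, -1.0, 0.0015]]
[0.54477081 0.24032166 0.13110003] -0.012283571095137225
```

View pics/g7.png

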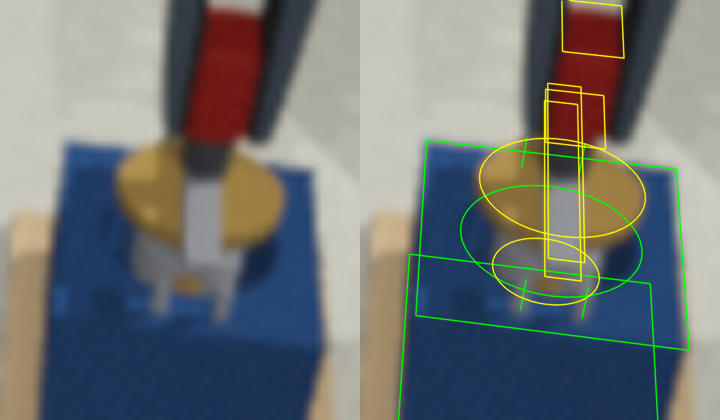

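carry_out:
  commands:
    - [[-0.0003,0.005,0.0005],[0,0,0.1]]
    - [[0,0.003,0],[0,0,0]]
    - [[0,0.002,0],[0,0,0]]

```text
t: 9.28
ee_pos: [0.5464, 0.2403, 0.1223]
tool_rot: [-0.003, 0.006, 0.707, -0.707]
ft_force: [-0.6, 0.2, -4.9]
opening: 0.218
```

```bash
python3 - <<'E'
from h import *
go(.5447,.2395,.115,-90.7);print(read_state()['wrist_torque'])
E
```

```text
t 9.275 pos [0.5464 0.2403 0.1223] ang -90.7 F [-0.6  0.2 -4.9] open 0.218
shift(tool) [0.0017 0.0073 0.0009] turn [ 0.06 -0.   -0.27]
[[-0.9999, 0.0047, -0.0122], [0.0122, 0.0011, -0.9999], [-0.0047, -1.0, -0.0011]]
[ 0.04986957  0.02910326 -0.02175695]
```

carry_out:
  commands:
    - [[0.0017,0.001,0.0009],[0,0,-0.25]]
    - [[0,0,0],[0,0,0]]

```text
t: 9.52
ee_pos: [0.5447, 0.2395, 0.1216]
tool_rot: [-0.004, 0.005, 0.708, -0.707]
ft_force: [0.1, -0.7, -4.0]
opening: 0.219
```

```bash
python3 - <<'E'
from h import *
go(.5447,.2395,.115,-90.7);print(read_state()['wrist_torque'])
E
```

```text
t 9.525 pos [0.5447 0.2395 0.1216] ang -90.7 F [ 0.1 -0.7 -4. ] open 0.219
shift(tool) [-0.      0.0066 -0.    ] turn [ 0.08 -0.   -0.03]
[[-0.9999, 0.0006, -0.0123], [0.0123, 0.0013, -0.9999], [-0.0006, -1.0, -0.0013]]
[0.06484028 0.01138273 0.01804394]
```

Good alignment. Descend in small steps.

carry_out:
  commands:
    - [[0,0.003,0],[0,0,0]]
    - [[0,0.001,0],[0,0,0]]

```text
t: 9.78
ee_pos: [0.5448, 0.2395, 0.1176]
tool_rot: [-0.004, 0.005, 0.708, -0.707]
ft_force: [0.2, -0.4, -4.8]
opening: 0.216
```

```bash
python3 - <<'E'
from h import *
go(.5447,.2395,.112,-90.7);print(read_state()['wrist_torque'])
E
```

```text
t 9.775 pos [0.5448 0.2395 0.1176] ang -90.7 F [ 0.2 -0.4 -4.8] open 0.216
shift(tool) [0.0001 0.0056 0.    ] turn [ 0.09 -0.   -0.07]
[[-0.9999, 0.0012, -0.0123], [0.0123, 0.0016, -0.9999], [-0.0012, -1.0, -0.0016]]
[ 0.01941667  0.01773844 -0.05549717]
```

carry_out:
  commands:
    - [[0,0.002,0],[0,0,0]]
    - [[0,0.0005,0],[0,0,0]]

```text
t: 10.02
ee_pos: [0.5448, 0.2395, 0.1148]
tool_rot: [-0.004, 0.005, 0.708, -0.707]
ft_force: [0.2, -0.5, -5.1]
opening: 0.217
```

carry_out:
  commands:
    - [[0,0.002,0],[0,0,0]]
    - [[0,0,0],[0,0,0]]

```text
t: 10.28
ee_pos: [0.5448, 0.2395, 0.1126]
tool_rot: [-0.004, 0.005, 0.708, -0.707]
ft_force: [-0.3, 0.5, -4.8]
opening: 0.214
```

```bash
python3 - <<'E'
from h import *
go(.5447,.2395,.107,-90.7);print(read_state()['wrist_torque'])
E
```

```text
t 10.275 pos [0.5448 0.2395 0.1126] ang -90.7 F [-0.3  0.5 -4.8] open 0.214
shift(tool) [0.0001 0.0056 0.    ] turn [ 0.08 -0.   -0.05]
[[-0.9999, 0.0009, -0.0122], [0.0123, 0.0015, -0.9999], [-0.0009, -1.0, -0.0015]]
[0.04295249 0.02342507 0.0330569 ]
```

carry_out:
  commands:
    - [[0,0.002,0],[0,0,0]]
    - [[0,0.001,0],[0,0,0]]
    - [[0,0,0],[0,0,0]]

```text
t: 10.65
ee_pos: [0.5449, 0.2395, 0.1094]
tool_rot: [-0.004, 0.005, 0.708, -0.707]
ft_force: [1.0, -0.3, -4.2]
opening: 0.216
```

carry_out:
  commands:
    - [[0,0.001,0],[0,0,0]]
    - [[0,0.001,0],[0,0,0]]

```text
t: 10.9
ee_pos: [0.5449, 0.2396, 0.1074]
tool_rot: [-0.004, 0.005, 0.708, -0.707]
ft_force: [0.2, 0.5, -3.9]
opening: 0.216
```

carry_out:
  commands:
    - [[0,0.0007,0],[0,0,0]]

```text
t: 11.02
ee_pos: [0.5449, 0.2396, 0.1067]
tool_rot: [-0.004, 0.005, 0.708, -0.707]
ft_force: [-0.4, 0.3, -0.8]
opening: 0.219
```

carry_out:
  commands:
    - [[0,0.0005,0],[0,0,0]]

```text
t: 11.15
ee_pos: [0.5449, 0.2396, 0.1067]
tool_rot: [-0.004, 0.005, 0.708, -0.706]
ft_force: [-1.6, -0.8, 2.1]
opening: 0.217
```

carry_out:
  commands:
    - [[0,0.001,0],[0,0,0]]
    - [[0,0.001,0],[0,0,0]]

```text
t: 11.4
ee_pos: [0.5449, 0.2396, 0.1067]
tool_rot: [-0.003, 0.005, 0.708, -0.706]
ft_force: [-3.7, -1.9, 5.2]
opening: 0.219
```

carry_out:
  commands:
    - [[0,0.0015,0],[0,0,0]]
    - [[0,0.0015,0],[0,0,0]]
    - [[0,0.0015,0],[0,0,0]]

```text
t: 11.78
ee_pos: [0.5449, 0.2396, 0.1066]
tool_rot: [-0.003, 0.006, 0.708, -0.706]
ft_force: [-4.1, -1.2, 8.4]
opening: 0.219
```

```bash
python3 - <<'E'
from h import *
go(.5447,.2395,.1067,-90.7);print(read_state()['wrist_torque'])
E
python3 run.py pics/g8.png -0.0012 0 .2 .9 360,190,60,70 6
```

```text
t 11.775 pos [0.5449 0.2396 0.1066] ang -90.69 F [-4.1 -1.2  8.4] open 0.219
shift(tool) [ 0.0002 -0.0001  0.0001] turn [ 0.16  0.01 -0.25]
[[-0.9999, 0.0044, -0.0121], [0.0121, 0.0028, -0.9999], [-0.0044, -1.0, -0.0028]]
[-0.32559087  0.77131129  0.00097493]
[0.54491214 0.23955234 0.106668  ] -0.01223387622120553
```

View pics/g8.png

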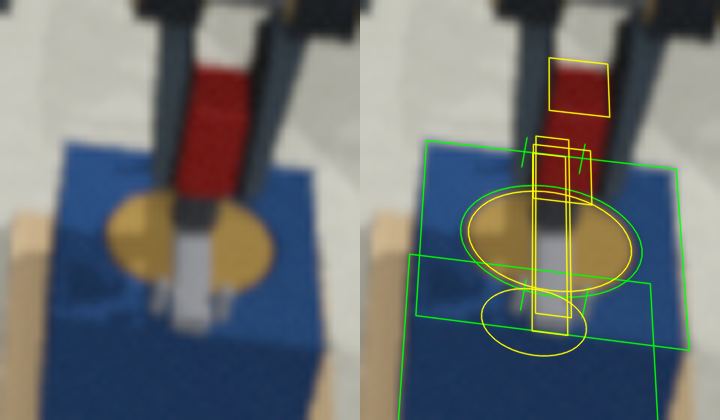

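carry_out:
  commands:
    - [[0.0004,0.0015,0],[0,0,-0.2]]
    - [[0.0002,0.0015,-0.0001],[0,-5,0]]
    - [[0,0.0015,-0.0001],[0,-6,0]]
    - [[0,0.0015,-0.0001],[0,-6,0]]

```text
t: 12.32
ee_pos: [0.5449, 0.2398, 0.1067]
tool_rot: [0.105, -0.101, 0.701, -0.698]
ft_force: [-2.3, -2.2, 8.1]
opening: 0.219
```

```bash
python3 - <<'E'
from h import *
go(.5445,.2395,.1067,-42.7);print(read_state()['wrist_torque'])
E
```

```text
t 12.325 pos [0.5449 0.2398 0.1067] ang -73.2 F [-2.3 -2.2  8.1] open 0.219
shift(tool) [ 0.0004 -0.      0.0001] turn [  0.04 -30.5   -0.38]
[[-0.9573, 0.0052, 0.289], [-0.289, 0.0041, -0.9573], [-0.0061, -1.0, -0.0024]]
[-0.33517612  0.78963224 -0.06696203]
```

carry_out:
  commands:
    - [[0.0003,0.0015,-0.0001],[0,-7,-0.2]]
    - [[0,0.0015,-0.0001],[0,-7,0]]
    - [[0,0.0015,-0.0001],[0,-7,0]]
    - [[0,0.0015,-0.0001],[0,-6,0]]
    - [[0,0.0015,0],[0,-2,0]]

```text
t: 12.95
ee_pos: [0.5447, 0.24, 0.1067]
tool_rot: [0.283, -0.277, 0.65, -0.648]
ft_force: [-3.5, -2.0, 9.4]
opening: 0.218
```

```bash
python3 - <<'E'
from h import *
go(.5445,.2395,.1067,-42.7);print(read_state()['wrist_torque'])
E
python3 run.py pics/g9.png -0.0012 0 .2 .9 360,190,60,70 6
```

```text
t 12.95 pos [0.5447 0.24   0.1067] ang -43.32 F [-3.5 -2.   9.4] open 0.218
shift(tool) [ 0.0005 -0.      0.0002] turn [-0.06 -0.62 -0.44]
[[-0.6861, 0.006, 0.7275], [-0.7275, 0.005, -0.6861], [-0.0077, -1.0, 0.0009]]
[-0.39609888  0.81584651 -0.17166861]
[0.54468813 0.23999921 0.10665467] 0.8154013704761093
```

View pics/g9.png

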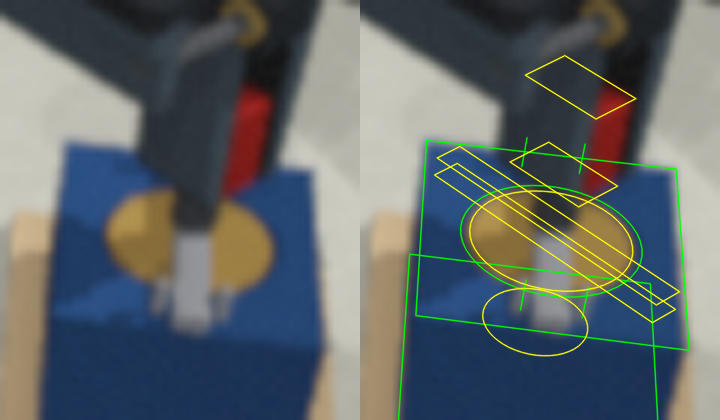

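carry_out:
  commands:
    - [[0.0003,0.0015,0],[0,-2,-0.3]]
    - [[0,0.0015,0],[0,-1,0]]
    - [[0,0.0015,0],[0,-0.5,0]]
    - [[0,0.0015,0],[0,-0.5,0]]

```text
t: 13.5
ee_pos: [0.5449, 0.2402, 0.1066]
tool_rot: [0.304, -0.299, 0.64, -0.639]
ft_force: [-3.4, -1.1, 9.2]
opening: 0.217
```

```bash
python3 - <<'E'
from h import *
go(.5445,.2395,.1067,-90.7);print(read_state()['wrist_torque'])
E
```

```text
t 13.5 pos [0.5449 0.2402 0.1066] ang -39.46 F [-3.4 -1.1  9.2] open 0.217
shift(tool) [ 0.0008 -0.0001  0.0001] turn [ 0.08 51.24 -0.4 ]
[[-0.6355, 0.0056, 0.7721], [-0.7721, 0.0041, -0.6355], [-0.0067, -1.0, 0.0017]]
[-0.47705656  0.78196697 -0.40442295]
```

carry_out:
  commands:
    - [[0.0003,0.0015,0],[0,5,-0.2]]
    - [[0,0.0015,0.0001],[0,7,0]]
    - [[0,0.0015,0.0001],[0,7,0]]
    - [[0,0.0015,0.0001],[0,7,0]]
    - [[0,0.0015,0.0001],[0,7,0]]
    - [[0,0.0015,0.0001],[0,7,0]]
    - [[0,0.0015,0.0001],[0,6,0]]

```text
t: 14.38
ee_pos: [0.5451, 0.2397, 0.1066]
tool_rot: [0.024, -0.017, 0.708, -0.706]
ft_force: [-3.0, -1.3, 8.5]
opening: 0.215
```

```bash
python3 - <<'E'
from h import *
go(.5445,.2395,.1067,-93.5);print(read_state()['wrist_torque'])
E
```

```text
t 14.375 pos [0.5451 0.2397 0.1066] ang -86.66 F [-3.  -1.3  8.5] open 0.215
shift(tool) [ 0.0006 -0.0001  0.0002] turn [ 0.17  6.84 -0.5 ]
[[-0.9983, 0.0088, 0.0582], [-0.0582, 0.003, -0.9983], [-0.009, -1.0, -0.0024]]
[-0.25837768  0.90936756  0.28644008]
```

carry_out:
  commands:
    - [[0.0003,0.0015,0],[0,4,-0.4]]
    - [[0,0.0015,0],[0,2,0]]
    - [[0,0.0015,0],[0,1,0]]

```text
t: 14.75
ee_pos: [0.5451, 0.2399, 0.1067]
tool_rot: [-0.02, 0.024, 0.708, -0.706]
ft_force: [-4.1, -2.0, 8.5]
opening: 0.216
```

```bash
python3 - <<'E'
from h import *
go(.5445,.2395,.1067,-93.5);print(read_state()['wrist_torque'])
E
```

```text
t 14.75 pos [0.5451 0.2399 0.1067] ang -93.61 F [-4.1 -2.   8.5] open 0.216
shift(tool) [ 0.0006 -0.0001  0.0005] turn [ 0.2  -0.11 -0.29]
[[-0.998, 0.0052, -0.063], [0.0631, 0.0031, -0.998], [-0.005, -1.0, -0.0034]]
[-0.3540304   0.82370052  0.85333067]
```

carry_out:
  commands:
    - [[0.0002,0.001,0],[0,0.3,-0.2]]
    - [[0,0.001,0],[0,0,0]]
    - [[0,0,0],[0,-0.5,0]]
    - [[0,0,0],[0,-1,0]]
    - [[0,-0.001,0],[0,-0.5,0]]

```text
t: 15.38
ee_pos: [0.545, 0.2396, 0.1068]
tool_rot: [-0.009, 0.011, 0.708, -0.706]
ft_force: [-0.7, -0.0, -5.9]
opening: 0.216
```

```bash
python3 - <<'E'
from h import *
go(.5445,.2395,.1067,-92);print(read_state()['wrist_torque'])
E
```

```text
t 15.375 pos [0.545  0.2396 0.1068] ang -91.66 F [-0.7 -0.  -5.9] open 0.216
shift(tool) [0.0005 0.0001 0.0001] turn [ 0.16  0.34 -0.17]
[[-0.9996, 0.0031, -0.029], [0.029, 0.0027, -0.9996], [-0.003, -1.0, -0.0028]]
[ 0.05710043 -0.02372219 -0.06924387]
```

carry_out:
  commands:
    - [[0,-0.002,0],[0,0,0]]
    - [[0,-0.003,0],[0,0,0]]

```text
t: 15.62
ee_pos: [0.5449, 0.2395, 0.1099]
tool_rot: [-0.01, 0.011, 0.708, -0.706]
ft_force: [1.2, 1.0, -7.7]
opening: 0.214
```

carry_out:
  commands:
    - [[0,-0.004,0],[0,0,0]]
    - [[0,-0.006,0],[0,0,0]]
    - [[0,-0.01,0],[0,0,0]]
    - [[0,-0.015,0],[0,0,0]]
    - [[0,-0.02,0],[0,0,0]]
    - [[0,-0.02,0],[0,0,0]]
    - [[0,-0.012,0],[0,0,0]]
    - [[0,0,0],[0,0,0]]

```text
t: 16.62
ee_pos: [0.5449, 0.2398, 0.2061]
tool_rot: [-0.008, 0.012, 0.709, -0.705]
ft_force: [-0.3, -0.1, -4.8]
opening: 0.217
```

```bash
python3 - <<'E'
from h import *
go(.5445,.2395,.20,-91.7);print(read_state()['wrist_torque'])
E
python3 run.py pics/g10.png -0.0012 0 .2 .9 370,160,60,80 6
```

```text
t 16.625 pos [0.5449 0.2398 0.2061] ang -91.67 F [-0.3 -0.1 -4.8] open 0.217
shift(tool) [0.0004 0.0061 0.0004] turn [ 0.28  0.03 -0.3 ]
[[-0.9996, 0.0054, -0.0291], [0.0291, 0.0047, -0.9996], [-0.0053, -1.0, -0.0049]]
[ 0.04571202 -0.02411514  0.03321171]
[0.54452725 0.23966593 0.20540484] -0.02911801626960675
```

View pics/g10.png

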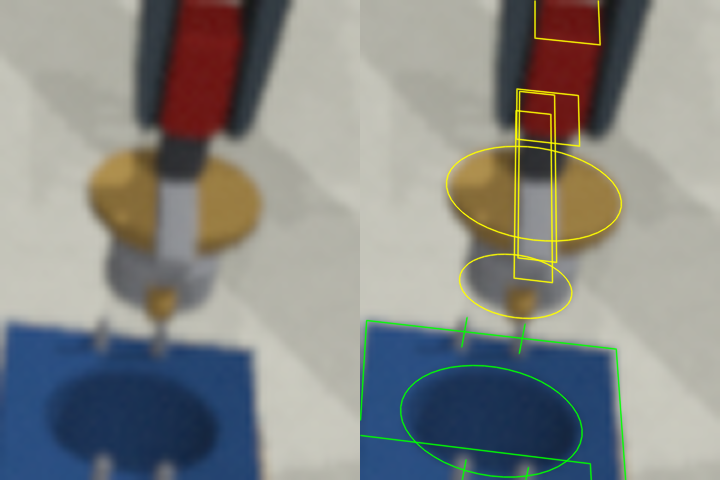

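carry_out:
  commands:
    - [[0.0041,0,0.03],[0,0,0]]
    - [[0.0041,0,0.04],[0,0,0]]
    - [[0.0041,0,0.046],[0,0,0]]
    - [[0.0041,0,0.046],[0,0,0]]
    - [[0.0041,0,0.046],[0,0,0]]
    - [[0.0041,0,0.046],[0,0,0]]
    - [[0.0041,0,0.045],[0,0,0]]
    - [[0.0041,0,0.04],[0,0,0]]
    - [[0.0041,0,0.028],[0,-6,0]]
    - [[0,0,0],[0,-5.9,0]]

```text
t: 17.92
ee_pos: [0.4905, -0.1368, 0.1956]
tool_rot: [0.062, -0.07, 0.706, -0.702]
ft_force: [0.1, 1.1, -4.8]
opening: 0.22
```

```bash
python3 - <<'E'
from h import *
go(.4968,-.1398,.195,-79.8)
E
```

```text
t 17.925 pos [ 0.4905 -0.1368  0.1956] ang -79.29 F [ 0.1  1.1 -4.8] open 0.22
shift(tool) [-0.0057  0.0005  0.0041] turn [0.38 0.51 0.65]
[[-0.9825, -0.0124, 0.1858], [-0.1859, 0.0044, -0.9826], [0.0114, -0.9999, -0.0067]]
```

carry_out:
  commands:
    - [[-0.0057,0,0.0041],[0.4,0.5,0.65]]
    - [[0,0,0],[0,0,0]]

```text
t: 18.18
ee_pos: [0.4965, -0.14, 0.1943]
tool_rot: [0.061, -0.062, 0.705, -0.704]
ft_force: [-0.8, -0.1, -3.6]
opening: 0.22
```

```bash
python3 - <<'E'
from h import *
go(.4968,-.1398,.15,-79.8)
E
```

```text
t 18.175 pos [ 0.4965 -0.14    0.1943] ang -80.02 F [-0.8 -0.1 -3.6] open 0.22
shift(tool) [-0.0004  0.0443 -0.0001] turn [ 0.03 -0.22  0.08]
[[-0.9849, -0.0015, 0.1734], [-0.1734, 0.0002, -0.9849], [0.0015, -1.0, -0.0005]]
```

carry_out:
  commands:
    - [[-0.0004,0.015,0],[0,-0.2,0]]
    - [[0,0.018,0],[0,0,0]]
    - [[0,0.01,0],[0,0,0]]
    - [[0,0,0],[0,0,0]]

```text
t: 18.68
ee_pos: [0.4961, -0.1381, 0.1474]
tool_rot: [0.061, -0.065, 0.705, -0.704]
ft_force: [-0.4, 0.2, -4.6]
opening: 0.218
```

```bash
python3 - <<'E'
from chk import *
go(.4968,-.1398,.127,-79.8)
s=snapshot('scene');t=snapshot('top')
a=cv2.resize(s['image'][145:235,195:270],None,fx=6,fy=6,interpolation=cv2.INTER_CUBIC)
b=cv2.resize(t['image'][205:270,290:340],None,fx=7,fy=7,interpolation=cv2.INTER_CUBIC)
b=cv2.copyMakeBorder(b,0,540-b.shape[0],0,0,cv2.BORDER_CONSTANT)
cv2.imwrite('pics/g11.png',np.hstack([a,b]))
E
```

```text
t 18.675 pos [ 0.4961 -0.1381  0.1474] ang -79.78 F [-0.4  0.2 -4.6] open 0.218
shift(tool) [-0.0004  0.0204  0.0019] turn [0.12 0.02 0.23]
[[-0.9841, -0.0044, 0.1775], [-0.1775, 0.0013, -0.9841], [0.0041, -1.0, -0.0021]]
```

View pics/g11.png

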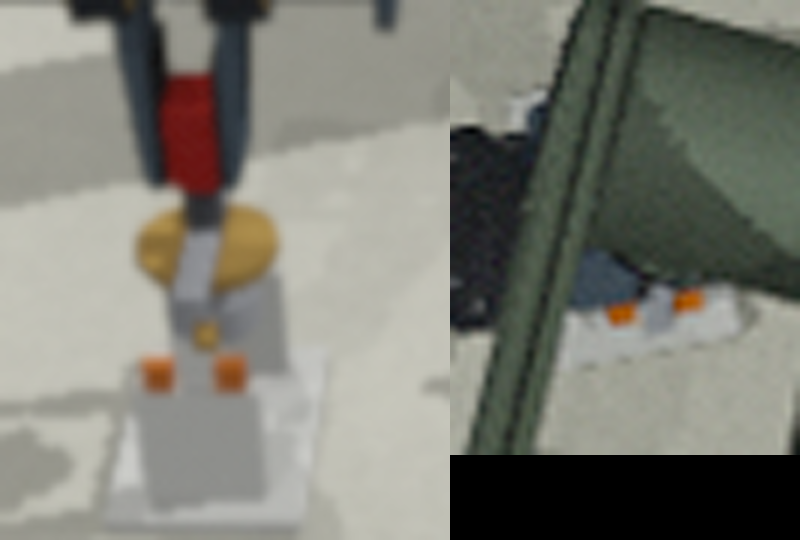

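carry_out:
  commands:
    - [[-0.0004,0.01,0.0018],[0.1,0,0.2]]
    - [[0,0.008,0],[0,0,0]]
    - [[0,0.002,0],[0,0,0]]
    - [[0,0,0],[0,0,0]]

```text
t: 19.27
ee_pos: [0.4984, -0.1405, 0.1281]
tool_rot: [-0.064, 0.061, -0.704, 0.705]
ft_force: [-0.2, 0.3, -4.8]
opening: 0.22
```

```bash
python3 - <<'E'
from chk import *
go(.4968,-.1398,.12,-79.8)
s=snapshot('scene');t=snapshot('top')
a=cv2.resize(s['image'][165:225,205:260],None,fx=9,fy=9,interpolation=cv2.INTER_CUBIC)
cv2.imwrite('pics/g12.png',a)
E
```

```text
t 19.275 pos [ 0.4984 -0.1405  0.1281] ang -79.8 F [-0.2  0.3 -4.8] open 0.22
shift(tool) [ 0.0014  0.0081 -0.001 ] turn [-0.11  0.   -0.22]
[[-0.9842, 0.0041, 0.1772], [-0.1772, -0.0012, -0.9842], [-0.0038, -1.0, 0.0019]]
```

View pics/g12.png

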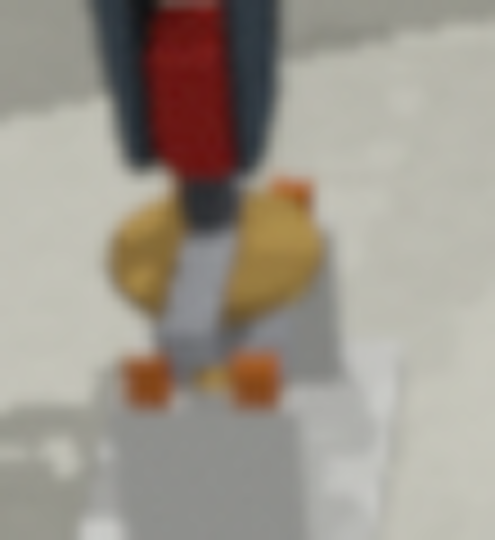

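carry_out:
  commands:
    - [[0.0014,0.002,-0.001],[-0.1,0,-0.2]]
    - [[0,0.002,0],[0,0,0]]
    - [[0,0,0],[0,0,0]]

```text
t: 19.75
ee_pos: [0.4972, -0.1398, 0.1245]
tool_rot: [-0.063, 0.062, -0.704, 0.705]
ft_force: [1.1, 0.2, -4.1]
opening: 0.219
```

```bash
python3 - <<'E'
from chk import *
go(.4968,-.1398,.117,-79.8)
s=snapshot('scene')
a=cv2.resize(s['image'][165:225,205:260],None,fx=9,fy=9,interpolation=cv2.INTER_CUBIC)
cv2.imwrite('pics/g13.png',a)
E
```

```text
t 19.75 pos [ 0.4972 -0.1398  0.1245] ang -79.79 F [ 1.1  0.2 -4.1] open 0.219
shift(tool) [ 0.0004  0.0075 -0.0001] turn [-0.05  0.01 -0.08]
[[-0.9842, 0.0016, 0.1773], [-0.1773, -0.0005, -0.9842], [-0.0014, -1.0, 0.0008]]
```

View pics/g13.png

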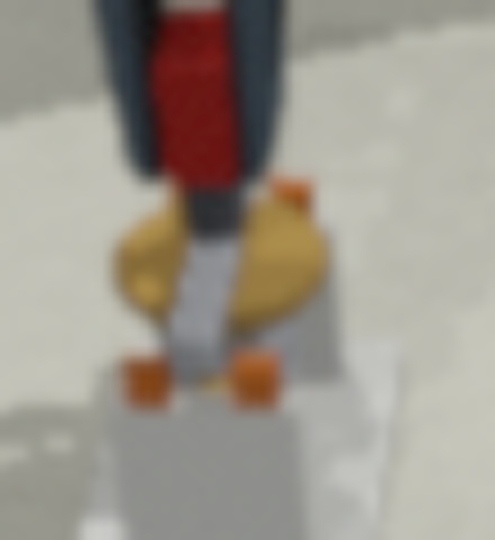

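carry_out:
  commands:
    - [[0.0002,0.002,-0.0005],[0,0,0]]
    - [[0,0.002,0],[0,0,0]]
    - [[0,0,0],[0,0,0]]

```text
t: 20.18
ee_pos: [0.497, -0.1393, 0.1204]
tool_rot: [-0.064, 0.062, -0.704, 0.705]
ft_force: [0.9, -0.3, -4.3]
opening: 0.215
```

carry_out:
  commands:
    - [[0,0.0015,0],[0,0,0]]
    - [[0,0.0015,0],[0,0,0]]

```text
t: 20.42
ee_pos: [0.4971, -0.1394, 0.1173]
tool_rot: [-0.064, 0.062, -0.704, 0.705]
ft_force: [-0.9, -0.4, -4.1]
opening: 0.218
```

```bash
python3 - <<'E'
from chk import *
go(.4968,-.1395,.110,-79.8)
E
```

```text
t 20.425 pos [ 0.4971 -0.1394  0.1173] ang -79.79 F [-0.9 -0.4 -4.1] open 0.218
shift(tool) [0.0003 0.0073 0.    ] turn [-0.06  0.01 -0.11]
[[-0.9842, 0.0021, 0.1772], [-0.1772, -0.0007, -0.9842], [-0.002, -1.0, 0.0011]]
```

carry_out:
  commands:
    - [[0,0.0015,0],[0,0,0]]
    - [[0,0.0015,0],[0,0,0]]
    - [[0,0.0015,0],[0,0,0]]

```text
t: 20.8
ee_pos: [0.4971, -0.1394, 0.1125]
tool_rot: [-0.064, 0.062, -0.704, 0.705]
ft_force: [0.1, -0.2, -4.6]
opening: 0.215
```

carry_out:
  commands:
    - [[0,0.0015,0],[0,0,0]]
    - [[0,0.0015,0],[0,0,0]]
    - [[0,0.001,0],[0,0,0]]

```text
t: 21.18
ee_pos: [0.4971, -0.1394, 0.1081]
tool_rot: [-0.064, 0.062, -0.704, 0.705]
ft_force: [0.2, -0.2, -4.3]
opening: 0.217
```

carry_out:
  commands:
    - [[0,0.001,0],[0,0,0]]
    - [[0,0.0008,0],[0,0,0]]

```text
t: 21.42
ee_pos: [0.4971, -0.1394, 0.1066]
tool_rot: [-0.064, 0.062, -0.704, 0.705]
ft_force: [-2.6, 1.0, 3.2]
opening: 0.216
```

carry_out:
  commands:
    - [[0,0,0],[0,0,0]]
    - [[0,0,0],[0,0,0]]

```text
t: 21.68
ee_pos: [0.4971, -0.1394, 0.1067]
tool_rot: [-0.064, 0.062, -0.704, 0.705]
ft_force: [-0.5, 0.9, -3.5]
opening: 0.218
```

carry_out:
  commands:
    - [[0,0,0],[0,0,0]]
    - [[0,0,0],[0,0,0]]
    - [[0,0,0],[0,0,0]]
    - [[0,0,0],[0,0,0]]
    - [[0,0,0],[0,0,0]]
  grip: 0.3

```text
t: 22.3
ee_pos: [0.4989, -0.14, 0.1084]
tool_rot: [-0.065, 0.06, -0.703, 0.705]
ft_force: [-0.1, 0.5, -0.9]
opening: 0.65
```

```bash
python3 - <<'E'
from chk import *
go(.4968,-.1395,.22,-79.8)
s=snapshot('scene')
a=cv2.resize(s['image'][145:225,195:270],None,fx=7,fy=7,interpolation=cv2.INTER_CUBIC)
cv2.imwrite('pics/g14.png',a)
E
```

```text
t 22.3 pos [ 0.4989 -0.14    0.1084] ang -79.79 F [-0.1  0.5 -0.9] open 0.65
shift(tool) [ 0.0013 -0.1117 -0.0005] turn [-0.19  0.01 -0.37]
[[-0.9841, 0.007, 0.1772], [-0.1772, -0.0022, -0.9842], [-0.0065, -1.0, 0.0034]]
```

View pics/g14.png

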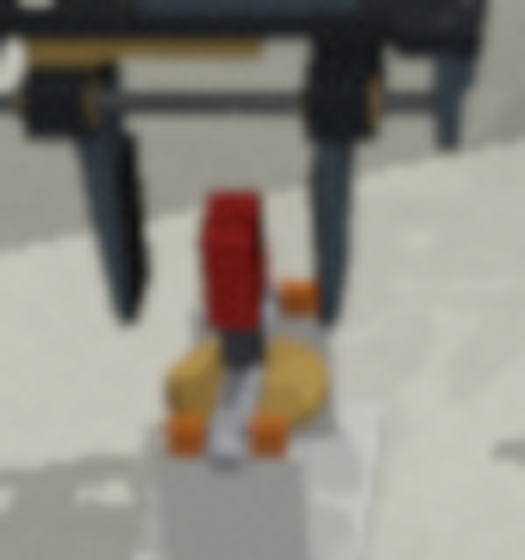

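carry_out:
  commands:
    - [[0,-0.02,0],[0,0,0]]
    - [[0,-0.03,0],[0,0,0]]
    - [[0,-0.03,0],[0,0,0]]
    - [[0,-0.03,0],[0,0,0]]
    - [[0,0,0],[0,0,0]]
    - [[0,0,0],[0,0,0]]
  grip: 1

```text
t: 23.1
ee_pos: [0.4971, -0.1394, 0.2197]
tool_rot: [-0.064, 0.062, -0.704, 0.705]
ft_force: [0.6, 0.1, 0.7]
opening: 0.996
```

```bash
python3 - <<'E'
from chk import *
go(.4968,-.1395,.22,-79.8)
s=snapshot('scene');cv2.imwrite('pics/full.png',s['image'])
print(fit([s],LOCK,'red',[.498,-.139,.2],.06))
a=cv2.resize(s['image'][145:235,195:270],None,fx=6,fy=6,interpolation=cv2.INTER_CUBIC)
cv2.imwrite('pics/g15.png',a)
E
```

```text
t 23.1 pos [ 0.4971 -0.1394  0.2197] ang -79.79 F [0.6 0.1 0.7] open 0.996
shift(tool) [ 0.0003 -0.0003  0.    ] turn [-0.09  0.01 -0.18]
[[-0.9842, 0.0033, 0.1772], [-0.1772, -0.0011, -0.9842], [-0.0031, -1.0, 0.0017]]
(array([ 0.49857268, -0.138499  ,  0.34737309]), np.float64(24.9553890572138))
```

View pics/g15.png

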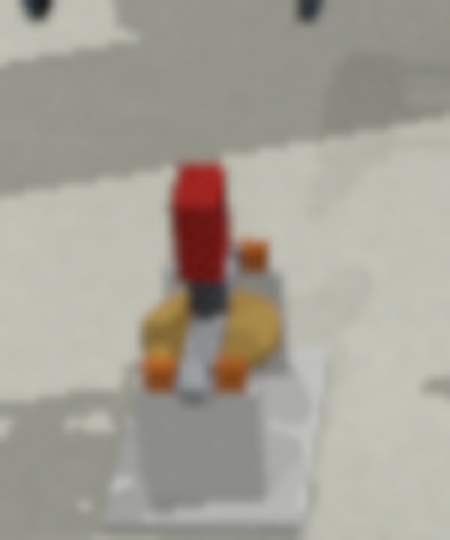

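```bash
python3 -c "
from h import *
print(hand_in())"
```

```text
the job is handed in; nothing more can be done
None
```

I measured the bore and hung the gauge back in its stand, then handed the job in at about 23 s. No verdict comes back, so what follows rests on my own checks.

- **In the bore:** The gauge went in without any contact on the way down. I pressed it home with about 13 N, judging by the wrist force.
- **Loosening the lock:** I turned the lock anticlockwise to its loose stop. The tool turned about 51° and the torque rose to 0.40 N m.
- **Tightening the lock:** I turned it back to the tight stop, where the torque reached 0.85 N m.
- **Drawing out:** The gauge came out straight. The picture afterwards showed the front plunger sticking out.
- **In the stand:** It seated at the same tool height as when I picked it up, within 0.1 mm. The last picture shows it upright with the bar in the visible notches, the lock in line with the bar, and the gripper clear.

**Not measured directly:**
- The tip-to-tip size. I only saw that the plunger was out, before the gauge went back in the stand.
- The lock angle. I inferred it from the torque stops and the tool's rotation.

**Camera disagreement:** The scene camera disagreed with the top camera and the robot by about 2 to 4 mm. I relied on the top camera, and contact in the bore and on the stand agreed with it. The scene-only fit of the lock's yaw was also off (0.35 rad against about 0.18), but it read the same before and after the job.

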